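# Change over breaker terminals in the fixture

## Robot

A 7-joint arm with a two-finger parallel gripper is mounted at the origin on the work surface. World frame = base frame: x ahead of the robot, y to its left, z up, the work surface at z = 0. Lengths are in m, angles in rad, forces in N, time in s.
With the tool pointing down it reaches from about 0.4 to 0.875 m from the base axis. Payload 6.5 kg.
Tool frame: the origin (TCP) lies on the centre line of the jaws, within the pads' length; the fingertips stand 22 mm ahead of it and the grasp point (between the pads) lies 3 mm ahead of it; y points along the fingers, x is the direction in which the jaws open and shut, and the axes are right-handed (so a half turn about y gives the same grasp; the last joint's range is limited). The gripper opens to 85 mm and grips with 20 to 120 N. Pads are 22 mm wide; open, the fingers measure 114 mm over their backs; the gripper's body (76 mm by 85 mm) begins 54 mm behind the grasp point. The pads swing forward as they close: fully open they stand 13 mm farther back than shut.
Start: joints at [-1.405, 0.536, -0.004, 1.538, 0.003, 1.067, -0.071], TCP at [0.149, 0.633, 0.253] pointing down, gripper open.
Joint ranges: [-2.7, 2.7], [-0.37, 2.16], [-1.27, 1.26], [0.24, 2.4], [-1.31, 4.45], [0.19, 1.91], [-2.76, 2.76]. Speed limits (rad/s): [2.39, 2.39, 3.14, 3.14, 3.14, 3.14, 3.14].

## Interface

Orientations are given as a rotation vector (axis times angle).
In Python, from plant import robot, fingers, kin, telemetry, optics, order gives the robot as it stands. Calls block until the motion is done:
- robot.move_ptp(position, orientation): joint-space move of the TCP to a pose.
- robot.movel(position, frame=None, feed=0.15): straight line of the TCP; frame=None keeps the orientation; feed is the mean speed in m/s.
- robot.set_joints(angles): joint-space move.
- fingers.move_gripper(opening, force=None): finger opening in m; force is the grip in N (None keeps the last); returns when the fingers have stopped.
- robot.hold(seconds).
- kin.inverse_kinematics(position, orientation): joint angles nearest the present ones, or None.
- telemetry.get_state(): the state.
- optics.capture(name): name is "side" or "top" or "wrist"; returns (picture, depth): 420x560x3 uint8, red, green, blue; 420x560 float32, m along the optical axis (not along the pixel's ray), 0 where there is no reading.
- optics.get_calibration(name): a dict with "camera_matrix" (3x3 intrinsics, pixels), "xyz" and "orientation" of the camera in the world. Camera axes: x right, y down, z forward; pixel columns grow to the right and rows downward; lengths in m; the calibration is good to about 2 mm. A picture is of the moment at which its call begins: read the wrist's pose just before it. get_calibration takes no time and is no camera call; for the wrist camera it gives the pose at the moment of the call.
A pose or a line that the arm cannot do raises robot.MotionError and nothing moves.
- order.sign_off(): hands the job in, once; it reports no verdict.
Trained networks look in the newest picture that a camera, given by its name, has taken for a name from the list of things; names that differ only in an ending like _2 or _b are one class to them, and where a whole thing is asked for, a point or a joint stands for the part that bears it (a point fixed in the world has none). Each returns a list of dicts, best first, with "confidence" (0 to 1); they miss things now and then, are a little off and sometimes report something else, mostly with a low value. They report only what shows in the picture. A call takes as long as a camera call. They do not tell look-alikes from the thing itself.
- optics.spot_in(camera, thing): "uv" ([column, row] in pixels, amid what is visible of it).
- optics.landmark_of(camera, thing): "uv" ([column, row] in pixels: a listed point, or the origin of a listed thing).
The state is a dict: "clock": time; "q": joint angles; "qd": joint speeds; "effort": joint torques, N m; "position": TCP position; "eef_rot": TCP orientation; "contact_force": force on the tool from outside, world axes, zero at the start; "ft_torque": the same for the moment, N m; "finger_gap": finger opening in m.
Only numpy, scipy, OpenCV 4.12 (cv2) and the standard library are available. Lean on these libraries where they do the work, as an engineer would, in place of code of your own. Each camera call takes 0.05 s, during which the arm holds its last target.

## Task

Change over the blue registration fixture: stand every silver plated terminal left in it upright in the front compartment of the open drawer, and stand every copper terminal from the drawer on its foot in the fixture, one to a lane, pushed flush against both steel stops of its lane (side rail and end stop). Only when all of that is done, push the drawer fully home. Leave the spray can, the arc chute and the screwdriver where they are.

Things in the scene. Friction and masses are not known exactly. Their poses are not given: they have to be found in the camera images.
- fixture: fixed blue plate 262 (its x) by 160 (its y) by 12 mm thick, origin at the centre of its underside, turned a little. It bears three lanes side by side, 95 mm apart along its x, each running along its y and each with two steel stops 10 mm high: a side rail (12 mm wide, 80 long) on the lane's +x side and an end stop block (36 mm wide, 14 thick) at its +y end; open on its -x and -y sides
- drawer (a joint): travel of the drawer in m: 0 = fully shut at its end stop, 0.155 to 0.175 at the start, 0.18 at most. It opens towards the unit's -x; friction about 2.5 N, it stays where it is left
- unit: fixed grey drawer unit, shell 250 x 250 mm, 86 mm high. Origin on the bench 95 mm in front (-x) of the middle of the shell's front edge; +x points into the unit, the way the drawer is pushed home. Behind the drawer's orange front (top 78 mm up) is an open compartment 150 mm deep (x), 210 wide, its floor 14 mm above the bench, its side and rear walls 20 mm above that floor
- drawer_lip (a point): middle of the outer (robot-side) face of the dark steel lip on the drawer's front panel: lip 110 mm wide, 10 mm high, standing 14 mm out from the panel; the point is 68 mm above the bench and moves with the drawer
- lane0 (a point): lane 0, at x = -95 mm of the fixture: point on the plate top, 12 mm above the bench, axes as the fixture's. The centre of a foot's underside is exactly here when it lies against both stops: the rail's face is 20 mm to +x, the end stop's face 50 mm to +y. Before the foot's -x side 43 mm of plate are free
- lane1 (a point): lane 1, at x = 0 mm of the fixture: point on the plate top, 12 mm above the bench, axes as the fixture's. The centre of a foot's underside is exactly here when it lies against both stops: the rail's face is 20 mm to +x, the end stop's face 50 mm to +y. Before the foot's -x side 43 mm of plate are free
- lane2 (a point): lane 2, at x = 95 mm of the fixture: point on the plate top, 12 mm above the bench, axes as the fixture's. The centre of a foot's underside is exactly here when it lies against both stops: the rail's face is 20 mm to +x, the end stop's face 50 mm to +y. Before the foot's -x side 43 mm of plate are free
- term0_mid (a point): copper T-shaped terminal, 0.32 to 0.5 kg, may be absent: foot 100 (its x) by 40 (y) by 10 mm thick, on its middle an upright blade to grip, 40 long (x) by 12 thick (y) by 38 mm high; 48 mm high in all. The point is on its centre line 24 mm above the foot's underside; z is up when it stands on its foot. Both ends alike
- term1_mid (a point): copper T-shaped terminal, 0.32 to 0.5 kg, may be absent: foot 100 (its x) by 40 (y) by 10 mm thick, on its middle an upright blade to grip, 40 long (x) by 12 thick (y) by 38 mm high; 48 mm high in all. The point is on its centre line 24 mm above the foot's underside; z is up when it stands on its foot. Both ends alike
- term2_mid (a point): copper T-shaped terminal, 0.32 to 0.5 kg, may be absent: foot 100 (its x) by 40 (y) by 10 mm thick, on its middle an upright blade to grip, 40 long (x) by 12 thick (y) by 38 mm high; 48 mm high in all. The point is on its centre line 24 mm above the foot's underside; z is up when it stands on its foot. Both ends alike
- plated0_mid (a point): silver-coloured plated terminal of the job before, may be absent: same shape, size, weight and centre point as the copper ones. It starts standing in an end lane of the fixture, close to its stops
- plated1_mid (a point): silver-coloured plated terminal of the job before, may be absent: same shape, size, weight and centre point as the copper ones. It starts standing in an end lane of the fixture, close to its stops
- can: bystander: spray can, 60 mm across, 150 mm high, standing beyond the fixture; origin at the centre of its underside
- chute: bystander: white and black arc chute block 50 x 60 x 70 mm high, standing beyond the fixture; origin at the centre of its underside
- driver: bystander: screwdriver 190 mm long lying on the bench between the fixture and the drawer, pointing away from the robot; origin at its underside
Mind the look-alikes: they are no part of the job. What is shaped like the part that bears term1_mid but purple or yellow is not meant.

How it is judged:
On the way, in this order (a step that is already met when the one before it is completed fails the run):
1. every plated terminal stands in the drawer and every copper terminal is registered in a lane against both stops (((x of term0_mid in the frame of lane0 between -0.002 and 0.002 m and y of term0_mid in the frame of lane0 between -0.002 and 0.002 m and z of term0_mid in the frame of lane0 between 0.021 and 0.027 m) or (x of term0_mid in the frame of lane1 between -0.002 and 0.002 m and y of term0_mid in the frame of lane1 between -0.002 and 0.002 m and z of term0_mid in the frame of lane1 between 0.021 and 0.027 m) or (x of term0_mid in the frame of lane2 between -0.002 and 0.002 m and y of term0_mid in the frame of lane2 between -0.002 and 0.002 m and z of term0_mid in the frame of lane2 between 0.021 and 0.027 m)) and angle between the x axis of each of term0_mid, term1_mid, term2_mid and the y axis of fixture, either way round below 0.03 rad and angle between each of term0_mid, term1_mid, term2_mid's own z axis and vertical below 0.06 rad and ((x of term1_mid in the frame of lane0 between -0.002 and 0.002 m and y of term1_mid in the frame of lane0 between -0.002 and 0.002 m and z of term1_mid in the frame of lane0 between 0.021 and 0.027 m) or (x of term1_mid in the frame of lane1 between -0.002 and 0.002 m and y of term1_mid in the frame of lane1 between -0.002 and 0.002 m and z of term1_mid in the frame of lane1 between 0.021 and 0.027 m) or (x of term1_mid in the frame of lane2 between -0.002 and 0.002 m and y of term1_mid in the frame of lane2 between -0.002 and 0.002 m and z of term1_mid in the frame of lane2 between 0.021 and 0.027 m)) and ((x of term2_mid in the frame of lane0 between -0.002 and 0.002 m and y of term2_mid in the frame of lane0 between -0.002 and 0.002 m and z of term2_mid in the frame of lane0 between 0.021 and 0.027 m) or (x of term2_mid in the frame of lane1 between -0.002 and 0.002 m and y of term2_mid in the frame of lane1 between -0.002 and 0.002 m and z of term2_mid in the frame of lane1 between 0.021 and 0.027 m) or (x of term2_mid in the frame of lane2 between -0.002 and 0.002 m and y of term2_mid in the frame of lane2 between -0.002 and 0.002 m and z of term2_mid in the frame of lane2 between 0.021 and 0.027 m)) and x of plated0_mid in the frame of drawer_lip between 0.03 and 0.172 m and y of plated0_mid in the frame of drawer_lip between -0.1 and 0.1 m and z of plated0_mid in the frame of drawer_lip between -0.036 and -0.024 m and angle between each of plated0_mid, plated1_mid's own z axis and vertical below 0.1 rad and x of plated1_mid in the frame of drawer_lip between 0.03 and 0.172 m and y of plated1_mid in the frame of drawer_lip between -0.1 and 0.1 m and z of plated1_mid in the frame of drawer_lip between -0.036 and -0.024 m), for 0.2 s.
2. the drawer is pushed home (value of joint drawer below 0.004 m), for 0.2 s.
At the end, for the whole second after the job is handed in: Each copper terminal stands in its own lane, foot within 2 mm of both stops and along the lane within 0.03 rad; each plated one stands on the floor of the drawer's front compartment, upright within 0.1 rad; the drawer is within 4 mm of fully shut; all at rest (all of step 1 and value of joint drawer below 0.004 m and linear speed of each of term0, term1, term2, plated0, plated1 below 0.02 m/s); the robot touches nothing.
It fails at once if the spray can is moved more than 30 mm (distance of can from where it was at the start of the episode above 0.03 m).
It fails at once if the arc chute is moved more than 30 mm (distance of chute from where it was at the start of the episode above 0.03 m).
It fails at once if the screwdriver is moved more than 30 mm (distance of driver from where it was at the start of the episode above 0.03 m).
Of plated0, plated1 only 1 to 2 are there at a start; the rules pass over those that are not, and their reading is None.
Of term0, term1, term2 only 2 to 3 are there at a start; the rules pass over those that are not, and their reading is None.
At some moment in a run one of term0, term1, term2, plated0, plated1 may be knocked a few centimetres aside while the robot is not near it.
It also fails if it takes over 210 s, if anything falls off the work surface, if the arm or the gripper's body presses on something with over 40 N, if the wrist force passes 120 N, or if a joint passes its speed limit or range.

## Working session

There is one attempt and no reset: what is moved stays moved. The work goes in short steps, each a Python script; the robot and the scene stay as the last script left them, time stands still between calls to the robot, and variables do not carry over. Pictures are saved under pics/ and viewed, and the job is handed in when it is done.

```bash
ls; mkdir -p pics; python3 - <<'E'
from plant import robot, fingers, kin, telemetry, optics, order
import cv2
s=telemetry.get_state();print(s)
for n in ["side","top","wrist"]:
    p,d=optics.capture(n); cv2.imwrite(f"pics/a_{n}.png",p[:,:,::-1])
    c=optics.get_calibration(n);print(n,c)
E
```

```text
pics
{'clock': 0.0, 'q': array([-1.40517247,  0.53718258, -0.00441472,  1.53887434,  0.00261822,
        1.0672563 , -0.07121844]), 'qd': array([ 0.00083377, -0.00030137, -0.00174644, -0.00104314, -0.00013502,
       -0.0012434 , -0.00073718]), 'effort': array([-2.99755766e-04, -5.83401310e+01,  1.04870830e+00, -2.59101695e+01,
        1.23893417e-02,  9.72185255e-03, -1.87098925e-05]), 'position': array([0.14923897, 0.63203664, 0.25240216]), 'eef_rot': array([-1.31117731, -1.03591416,  1.03799266]), 'contact_force': array([-0.06982231, -0.48958565,  0.38612196]), 'ft_torque': array([ 0.01080096, -0.04084244,  0.00405813]), 'finger_gap': 0.08537752589522718}
side {'camera_matrix': array([[390.49348157,   0.        , 272.64924415],
       [  0.        , 390.49348157, 207.91874505],
       [  0.        ,   0.        ,   1.        ]]), 'xyz': array([0.32940734, 0.65406368, 0.77202525]), 'orientation': array([-0.34011447,  2.75975055, -1.2088119 ])}
top {'camera_matrix': array([[407.9992921 ,   0.        , 280.38357705],
       [  0.        , 407.9992921 , 205.00581053],
       [  0.        ,   0.        ,   1.        ]]), 'xyz': array([ 0.41872763, -0.07476391,  1.2067616 ]), 'orientation': array([-2.17636062,  2.14122979, -0.09263217])}
wrist {'camera_matrix': array([[333.75515342,   0.        , 283.45876695],
       [  0.        , 333.75515342, 206.19321112],
       [  0.        ,   0.        ,   1.        ]]), 'xyz': array([0.08280606, 0.64751239, 0.37340694]), 'orientation': array([2.28483525, 1.8092495 , 0.24804293])}
```

View pics/a_top.png

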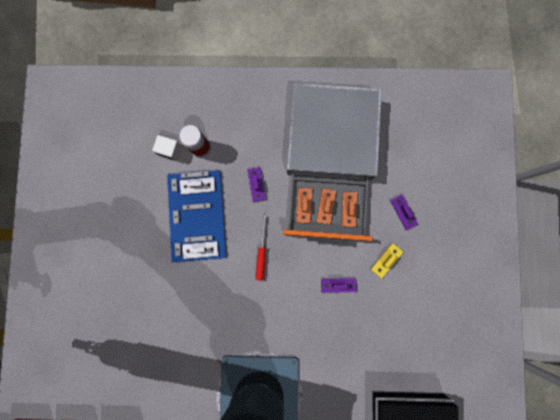

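View pics/a_side.png

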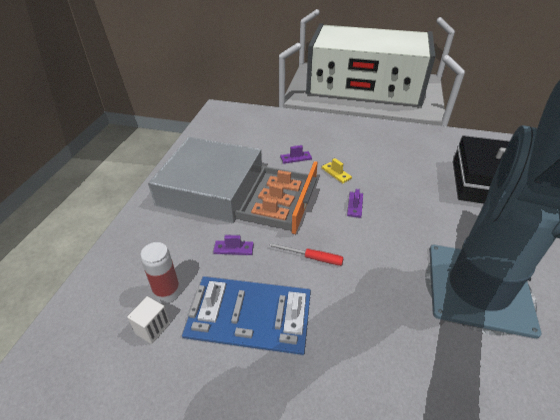

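```bash
cat > h.py <<'E'
from plant import robot, fingers, kin, telemetry, optics, order
import cv2, numpy as np
from scipy.spatial.transform import Rotation as R
def shot(n,save=None):
    c=optics.get_calibration(n); p,d=optics.capture(n)
    if save: cv2.imwrite(f"pics/{save}.png",p[:,:,::-1])
    return p,d,c
def cloud(d,c):
    K=c["camera_matrix"]; v,u=np.mgrid[:d.shape[0],:d.shape[1]]
    P=np.stack([(u-K[0,2])/K[0,0]*d,(v-K[1,2])/K[1,1]*d,d],-1)
    return P@R.from_rotvec(c["orientation"]).as_matrix().T+c["xyz"]
def ray(uv,c,z):
    K=c["camera_matrix"]; r=R.from_rotvec(c["orientation"]).as_matrix()@np.array([(uv[0]-K[0,2])/K[0,0],(uv[1]-K[1,2])/K[1,1],1])
    return c["xyz"]+r*(z-c["xyz"][2])/r[2]
def down(a):
    "jaw (tool x) along world angle a, tool y down"
    x=np.array([np.cos(a),np.sin(a),0]);y=np.array([0,0,-1.]);return R.from_matrix(np.stack([x,y,np.cross(x,y)],1)).as_rotvec()
def masks(p):
    h=cv2.cvtColor(p,cv2.COLOR_RGB2HSV)
    H,S,V=h[...,0],h[...,1],h[...,2]
    return dict(copper=(H<14)&(S>90)&(V>80), blue=(H>100)&(H<125)&(S>120), silver=(S<40)&(V>130))
E
python3 - <<'E'
from h import *
p,d,c=shot("top")
for t in ["fixture","lane0","lane1","lane2","unit","drawer_lip","term0_mid","plated0_mid","can","chute","driver"]:
    z={"fixture":0,"drawer_lip":.068,"term0_mid":.038,"plated0_mid":.036}.get(t,.012 if t[:4]=="lane" else 0)
    for r in optics.landmark_of("top",t)[:5]:
        print(t,r["uv"],round(r["confidence"],2),ray(r["uv"],c,z).round(4))
P=cloud(d,c)
np.save("P.npy",P);
m=masks(p)
for n in m: print(n,m[n].sum())
bl=(m["blue"])&(abs(P[...,2]-.012)<.012)
ys,xs=np.nonzero(bl); q=P[bl][:,:2].astype(np.float32); print(cv2.minAreaRect(q),P[bl][:,2].mean())
for (u,v) in [(303,205),(327,205),(350,209),(197,186),(200,250),(330,130),(330,236),(260,340),(450,150)]: print(u,v,P[v,u].round(3))
big=cv2.resize(p[150:260,150:400],None,fx=3,fy=3,interpolation=cv2.INTER_CUBIC); cv2.imwrite("pics/b.png",big[:,:,::-1])
E
```

```text
fixture [194.3, 211.6] 0.71 [0.5214 0.2052 0.    ]
lane0 [195.7, 247.7] 0.96 [0.4145 0.1941 0.012 ]
lane0 [194.4, 183.1] 0.84 [0.6054 0.2055 0.012 ]
lane0 [326.5, 206.4] 0.7 [ 0.5418 -0.1869  0.012 ]
lane0 [197.3, 218.9] 0.58 [0.4989 0.1927 0.012 ]
lane0 [325.9, 241.6] 0.22 [ 0.4387 -0.1857  0.012 ]
lane1 [195.7, 247.7] 0.96 [0.4145 0.1941 0.012 ]
lane1 [194.4, 183.1] 0.84 [0.6054 0.2055 0.012 ]
lane1 [326.5, 206.4] 0.7 [ 0.5418 -0.1869  0.012 ]
lane1 [197.3, 218.9] 0.58 [0.4989 0.1927 0.012 ]
lane1 [325.9, 241.6] 0.22 [ 0.4387 -0.1857  0.012 ]
lane2 [195.7, 247.7] 0.96 [0.4145 0.1941 0.012 ]
lane2 [194.4, 183.1] 0.84 [0.6054 0.2055 0.012 ]
lane2 [326.5, 206.4] 0.7 [ 0.5418 -0.1869  0.012 ]
lane2 [197.3, 218.9] 0.58 [0.4989 0.1927 0.012 ]
lane2 [325.9, 241.6] 0.22 [ 0.4387 -0.1857  0.012 ]
unit [324.9, 206.2] 0.73 [ 0.5435 -0.1832  0.    ]
unit [193.0, 181.1] 0.44 [0.6133 0.2127 0.    ]
term0_mid [351.3, 206.9] 0.91 [ 0.5387 -0.2555  0.038 ]
plated0_mid [204.4, 250.2] 0.82 [0.4079 0.1635 0.036 ]
plated0_mid [197.6, 147.8] 0.23 [0.7066 0.1945 0.036 ]
can [199.4, 148.6] 0.74 [0.7131 0.1972 0.    ]
can [170.5, 153.8] 0.68 [0.6959 0.2845 0.    ]
chute [170.5, 151.7] 0.56 [0.7024 0.2848 0.    ]
driver [258.5, 248.8] 0.6 [0.4145 0.0111 0.    ]
copper 2252
blue 2983
silver 149431
((0.22569355368614197, -0.01745450496673584), (0.9966707825660706, 0.39084306359291077), 46.007789611816406) 0.011279243445430812
303 205 [ 0.54  -0.116  0.06 ]
327 205 [ 0.541 -0.184  0.061]
350 209 [ 0.53  -0.248  0.061]
197 186 [0.591 0.188 0.052]
200 250 [0.408 0.172 0.057]
330 130 [ 0.751 -0.189  0.083]
330 236 [ 0.453 -0.191  0.076]
260 340 [ 0.152  0.001 -0.006]
450 150 [ 0.718 -0.555  0.002]
```

View pics/b.png

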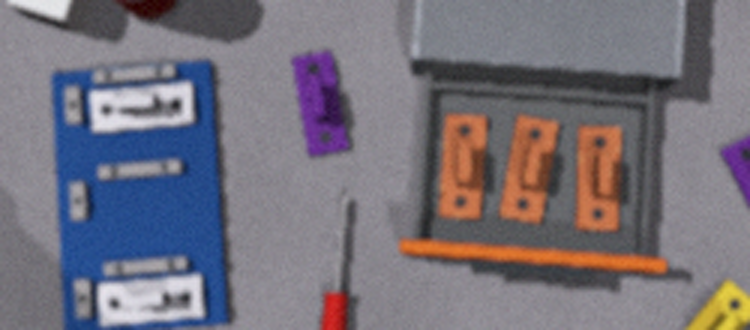

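```bash
python3 - <<'E'
from h import *
s=telemetry.get_state(); M=R.from_rotvec(s["eef_rot"]).as_matrix(); print(M.round(2))
for nm,pos in [("dr",[.54,-.18,.25]),("lane0",[.41,.18,.1]),("lane2",[.6,.2,.1])]:
    for a in (0,90,180,270): 
        q=kin.inverse_kinematics(pos,down(np.radians(a))); print(nm,a,None if q is None else np.round(q,2))
E
```

```text
[[ 0.23  0.   -0.97]
 [ 0.97  0.    0.23]
 [ 0.   -1.   -0.  ]]
dr 0 [-0.41  0.55  0.91  1.8  -0.49  1.04  0.69]
dr 90 [-0.32  0.49  0.77  1.79 -0.4   1.01  2.17]
dr 180 [-0.51  0.64  1.1   1.8  -0.64  1.1  -2.33]
dr 270 [-0.41  0.54  0.91  1.8  -0.49  1.04 -0.89]
lane0 0 [-0.8   0.48  0.34  2.18 -0.32  0.53 -0.21]
lane0 90 [-0.59  0.46  0.09  2.17 -0.08  0.52  1.13]
lane0 180 [-0.32  0.47 -0.24  2.15  0.21  0.54  2.43]
lane0 270 [-0.99  0.53  0.59  2.19 -0.55  0.57 -1.56]
lane2 0 [-0.7   0.74  0.44  1.7  -0.42  0.79 -0.06]
lane2 90 [-0.49  0.7   0.13  1.69 -0.13  0.76  1.28]
lane2 180 [-0.21  0.71 -0.26  1.67  0.24  0.79  2.56]
lane2 270 [-0.81  0.79  0.62  1.71 -0.59  0.84 -1.49]
```

```bash
python3 - <<'E'
from h import *
robot.move_ptp([.48,.13,.25],down(0)); robot.hold(.2)
p,d,c=shot("wrist","c_fix"); np.savez("fix.npz",p=p,d=d,**c); print(c["xyz"])
for r in optics.landmark_of("wrist","lane0"): print("lane",r["uv"],r["confidence"],ray(r["uv"],c,.012))
for r in optics.landmark_of("wrist","fixture"): print("fix",r["uv"],r["confidence"],ray(r["uv"],c,.0))
for r in optics.landmark_of("wrist","plated0_mid"): print("pl",r["uv"],r["confidence"],ray(r["uv"],c,.036))
robot.move_ptp([.48,-.18,.25],down(-np.pi/2)); robot.hold(.2)
p,d,c=shot("wrist","c_dr");np.savez("dr.npz",p=p,d=d,**c); print(c["xyz"])
for t,z in [("term0_mid",.038),("unit",0),("drawer_lip",.068)]:
  for r in optics.landmark_of("wrist",t): print(t,r["uv"],r["confidence"],ray(r["uv"],c,z))
print(telemetry.get_state()["clock"])
E
```

```text
[0.48063674 0.19900267 0.37074657]
lane [311.8, 113.3] 0.91 [0.50956568 0.19729008 0.012     ]
lane [216.8, 124.4] 0.9 [0.41058418 0.18597634 0.012     ]
fix [307.1, 110.3] 0.56 [0.50544046 0.20031104 0.        ]
pl [209.1, 134.0] 0.88 [0.40721681 0.17766908 0.036     ]
pl [314.5, 112.7] 0.32 [0.51022376 0.19796652 0.036     ]
[ 0.5502675  -0.17932906  0.37067593]
term0_mid [357.7, 130.4] 0.69 [ 0.53256536 -0.25159932  0.038     ]
drawer_lip [287.9, 238.3] 0.87 [ 0.43183321 -0.18394162  0.068     ]
4.8917
```

View pics/c_fix.png

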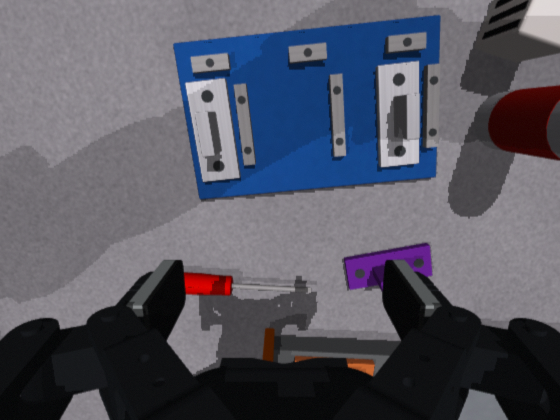

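View pics/c_dr.png

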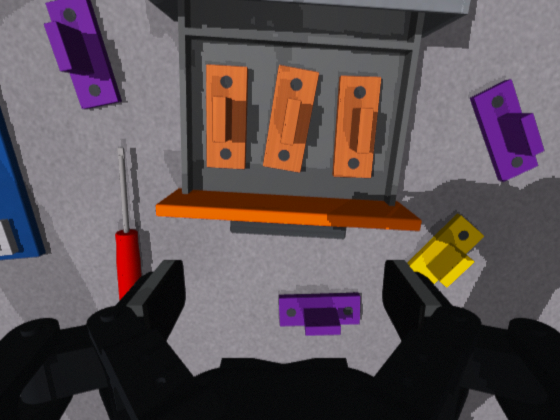

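```bash
cat >> h.py <<'E'
def rayimg(c,shape,z):
    return cloud_z(c,shape,z)
def cloud_z(c,shape,z):
    K=c["camera_matrix"]; v,u=np.mgrid[:shape[0],:shape[1]]
    r=np.stack([(u-K[0,2])/K[0,0],(v-K[1,2])/K[1,1],np.ones(shape)],-1)@R.from_rotvec(c["orientation"]).as_matrix().T
    return c["xyz"]+r*((z-c["xyz"][2])/r[...,2:])
def rects(mask,Pz,minpx=150):
    n,l,st,ce=cv2.connectedComponentsWithStats(mask.astype(np.uint8),connectivity=8); out=[]
    for i in range(1,n):
        if st[i,4]<minpx: continue
        q=(Pz[l==i][:,:2]*1000).astype(np.float32)
        (cx,cy),(w,h),a=cv2.minAreaRect(q)
        if w<h: w,h,a=h,w,a+90
        a=(a+90)%180-90
        out.append((cx,cy,w,h,a,ce[i].round(0),st[i,4]))
    return out
E
python3 - <<'E'
from h import *
def ld(f): z=np.load(f); return z["p"],z["d"],{k:z[k] for k in ("camera_matrix","xyz","orientation")}
p,d,c=ld("fix.npz"); P=cloud(d,c); m=masks(p)
hsv=cv2.cvtColor(p,cv2.COLOR_RGB2HSV)
print("px",[ (hsv[v,u],P[v,u].round(3)) for v,u in [(100,280),(170,290),(190,205),(130,205),(100,216),(100,390),(240,300)]])
b=(hsv[...,0]>100)&(hsv[...,0]<125)&(hsv[...,1]>150)
print("plate",rects(b,cloud_z(c,d.shape,.012),3000))
h=P[...,2]
for z in (.02,.022): 
    print("feet z hist");
    mm=(h>z-.006)&(h<z+.006)
    for r in rects(mm,P,200): print(np.round(r[:5],1),r[5],r[6])
p,d,c=ld("dr.npz"); P=cloud(d,c); h=P[...,2]
hs=cv2.cvtColor(p,cv2.COLOR_RGB2HSV); co=(hs[...,0]<14)&(hs[...,1]>110)&(hs[...,2]>60)
ft=co&(abs(h-.024)<.009); print("median foot z",np.median(h[ft]))
for r in rects(ft,cloud_z(c,d.shape,.024),200): print("foot",np.round(r[:5],1),r[5],r[6])
bt=co&(abs(h-.062)<.007)
for r in rects(bt,cloud_z(c,d.shape,.062),60): print("blade",np.round(r[:5],1),r[5],r[6])
fp=co&(h>.068)
for r in rects(fp,cloud_z(c,d.shape,.078),60): print("front",np.round(r[:5],1),r[5],r[6])
E
```

```text
px [(array([108, 213, 122], dtype=uint8), array([0.477, 0.21 , 0.01 ])), (array([107, 217, 142], dtype=uint8), array([0.487, 0.138, 0.013])), (array([108, 220, 117], dtype=uint8), array([0.394, 0.116, 0.013])), (array([137,  10, 181], dtype=uint8), array([0.409, 0.183, 0.061])), (array([131,  11, 187], dtype=uint8), array([0.413, 0.21 , 0.021])), (array([130,   8, 182], dtype=uint8), array([0.586, 0.21 , 0.023])), (array([135,  11, 134], dtype=uint8), array([0.5  , 0.052, 0.   ]))]
plate [(508.4678649902344, 197.19320678710938, 259.92279052734375, 158.4224853515625, 5.580733776092529, array([309., 105.]), np.int32(25914))]
feet z hist
[687.9 265.4  63.2  31.8 -55.9] [498.  35.] 476
[597.6 262.6  36.7  14.7   6.1] [406.  43.] 686
[503.  253.5  36.5  14.6   6.7] [307.  53.] 642
[407.5 244.4  38.6  14.6   5.8] [210.  63.] 645
[596.2 194.6 100.1  40.  -83.8] [395. 113.] 3158
[629.6 203.4  81.7  13.3 -84.4] [431. 105.] 1266
[535.  194.4  80.   12.6 -84.7] [337. 115.] 1064
[407.1 178.6 100.2  42.7 -83.6] [215. 128.] 3128
[440.1 185.2  79.9  14.9 -84.1] [245. 124.] 1018
[694.9 191.5  59.1  
[... 856 characters left out ...]
1.6] [362. 365.] 308
median foot z 0.024219154081873556
foot [ 543.1 -121.7  100.    40.6   -3.3] [227. 115.] 3140
foot [ 541.2 -185.4  100.    40.3   -9.5] [290. 118.] 3250
foot [ 533.7 -252.2  100.    41.3   -1.5] [354. 125.] 3026
foot [ 461.4 -184.5  214.1    5.3   86.6] [289. 197.] 811
foot [379.2  -2.8  84.4  27.   -3.7] [126. 261.] 1231
blade [ 542.9 -122.1   39.9   11.8   -3.1] [219. 119.] 640
blade [ 541.2 -185.4   39.8   11.9   -9.6] [290. 121.] 610
blade [ 533.6 -252.    39.8   13.3   -1.7] [364. 130.] 665
blade [ 461.6 -185.3  246.2    4.6   86.7] [288. 207.] 1008
front [ 457.4 -184.9  243.8   14.8   86.7] [321. 216.] 2313
front [ 457.  -113.1  101.2    7.5   85.2] [209. 217.] 442
```

```bash
cat >> h.py <<'E'
TH=np.radians(5.7); EX=np.array([np.cos(TH),np.sin(TH)]); EY=np.array([-EX[1],EX[0]])
LANE={1:np.array([.5088,.1969])}; LANE[0]=LANE[1]-.095*EX; LANE[2]=LANE[1]+.095*EX
GZ=.040  # TCP above foot underside when gripping
HI=.19
def st(): return telemetry.get_state()
def F(): return np.mean([st()["contact_force"] for _ in range(3)],0)
def find(p,d,c,kind,zu):
    P=cloud(d,c); h=P[...,2]; hs=cv2.cvtColor(p,cv2.COLOR_RGB2HSV)
    if kind=="copper": m=(hs[...,0]<14)&(hs[...,1]>110)&(hs[...,2]>50)
    else: m=(hs[...,1]<60)
    out=[]
    bl=[r for r in rects(m&(abs(h-zu-.048)<.007),cloud_z(c,d.shape,zu+.048),60) if 34<r[2]<46 and 8<r[3]<18]
    ft=[r for r in rects(m&(abs(h-zu-.010)<.005),cloud_z(c,d.shape,zu+.010),200) if 94<r[2]<106 and 36<r[3]<46]
    return bl,ft
def look(where,save=None):
    if where=="fix": robot.move_ptp([.48,.13,.25],down(0)); zu=.012
    else: robot.move_ptp([.48,-.18,.25],down(-np.pi/2)); zu=.014
    robot.hold(.15)
    p,d,c=shot("wrist",save)
    for k in ("copper","silver"):
        bl,ft=find(p,d,c,k,zu)
        for n,q in (("blade",bl),("foot",ft)):
            for r in q: print(where,k,n,np.round(r[:5],1),r[5])
    return p,d,c
def pick(xy,phi,zu,g=.036):
    "phi: long axis angle (deg)"
    jaw=np.radians((phi-90+90+45)%180-90-45)  # in [-135,45)
    fingers.move_gripper(g)
    robot.move_ptp([*xy,HI-.03],down(jaw))
    robot.movel([*xy,zu+GZ+.03]); f0=F()
    robot.movel([*xy,zu+GZ],feed=.06); print("at",st()["position"].round(4),"dF",(F()-f0).round(1))
    fingers.move_gripper(0.0,force=60)
    print("gap",st()["finger_gap"],"F",(F()-f0).round(1))
    robot.movel([*xy,HI]); print("up gap",st()["finger_gap"],"F",(F()-f0).round(1),"t",st()["clock"])
E
python3 - <<'E'
from h import *
pick([.5431,-.1219],-3.2,.014)
E
```

```text
at [ 0.543  -0.122   0.0539] dF [ 0.4 -0.1 -1.2]
gap 0.01119314686552518 F [0.3 1.9 4.1]
up gap 0.010645594888356145 F [-0.1  0.4 -4.6] t 8.6917
```

```bash
cat >> h.py <<'E'
def push(dirv,maxd,fmax=8,step=.0007):
    p0=st()["position"].copy(); f0=F(); tgt=p0.copy(); n=0; f=0
    start=p0[:2]@dirv
    while n*step<maxd:
        n+=1; tgt[:2]=p0[:2]+dirv*n*step
        robot.movel(tgt,feed=.03); f=-(F()-f0)[:2]@dirv
        if f>fmax: break
    a=st()["position"]; print("push",n*step,"adv",round(a[:2]@dirv-start,4),"f",round(f,1),"gap",round(st()["finger_gap"],4))
    return tgt,f
def place_lane(k,off=(-.009,-.009)):
    xy=LANE[k]+off[0]*EX+off[1]*EY; o=down(TH)
    robot.move_ptp([*xy,HI],o); robot.movel([*xy,.012+GZ+.012]); robot.hold(.2); f0=F()
    z=.012+GZ+.006
    while z>.012+GZ-.006:
        z-=.0007; robot.movel([*xy,z],feed=.03)
        if (F()-f0)[2]>4: break
    print("touch z cmd",z,st()["position"],(F()-f0).round(1))
    robot.movel([*xy,z+.0012],feed=.03); robot.hold(.1)
    tx,fx=push(EX,.018); 
    t=tx.copy(); t[:2]-=EX*.0004; robot.movel(t,feed=.03)
    ty,fy=push(EY,.018)
    tx,fx=push(EX,.005)
    t=st()["position"]; rel=t[:2]-LANE[k]; print("rel lane",(rel@EX).round(4),(rel@EY).round(4),"t",st()["clock"])
E
python3 - <<'E'
from h import *
place_lane(1)
E
```

```text
touch z cmd 0.05170000000000001 [0.50084394 0.18704587 0.05244042] [-3.2  0.  11.2]
push 0.011899999999999999 adv 0.0091 f 10.1 gap 0.0111
push 0.014 adv 0.0109 f 8.2 gap 0.0115
push 0.0035 adv 0.0003 f 9.2 gap 0.0109
rel lane 0.0001 0.0016 t 24.5583
```

```bash
cat >> h.py <<'E'
def release(g=.034):
    t=st()["position"].copy(); robot.movel(t,feed=.03); robot.hold(.1); print("F",F().round(1))
    t2=t.copy(); t2[2]-=.0012; robot.movel(t2,feed=.03)
    fingers.move_gripper(g); print("gap",st()["finger_gap"])
    t[2]=HI; robot.movel(t)
E
python3 - <<'E'
from h import *
release()
look("fix","d1"); print(st()["clock"])
for k in LANE: print(k,LANE[k])
E
```

```text
F [-4.5 -0.3 -0.1]
gap 0.034277456166845806
fix copper blade [508.4 197.   39.8  12.4 -84.6] [316. 114.]
fix copper foot [508.6 197.2  99.8  39.9 -84.3] [312. 110.]
fix silver blade [595.1 194.6  39.8  13.6 -83.6] [413. 117.]
fix silver blade [409.  178.9  39.8  13.4 -84.1] [206. 134.]
fix silver foot [595.4 194.6  99.6  40.5 -83.6] [396. 113.]
fix silver foot [408.8 178.9  99.6  40.5 -83.6] [215. 128.]
27.2583
1 [0.5088 0.1969]
0 [0.41426972 0.18746462]
2 [0.60333028 0.20633538]
```

View pics/d1.png

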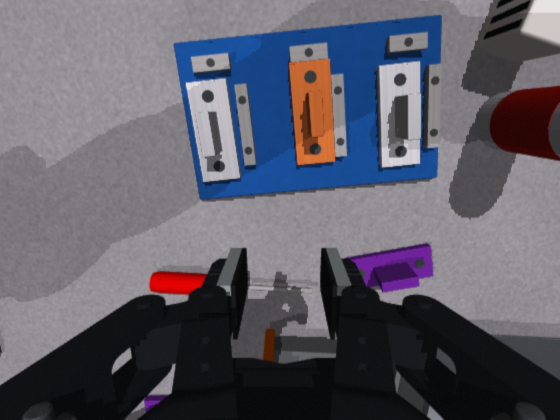

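```bash
cat >> h.py <<'E'
def place_drawer(xy,phi=-3.3):
    jaw=np.radians(phi-90)
    robot.move_ptp([*xy,HI],down(jaw)); robot.movel([*xy,.014+GZ+.012]); robot.hold(.2); f0=F()
    z=.014+GZ+.006
    while z>.014+GZ-.006:
        z-=.001; robot.movel([*xy,z],feed=.03)
        if (F()-f0)[2]>4: break
    print("touch",z,(F()-f0).round(1))
    fingers.move_gripper(.034); print("gap",st()["finger_gap"],"t",st()["clock"])
    robot.movel([*xy,HI])
E
python3 - <<'E'
from h import *
pick([.4089,.1789],-83.7,.012)
place_drawer([.5425,-.1225])
look("dr","d2"); print(st()["clock"])
E
```

```text
at [0.4089 0.1787 0.0518] dF [ 0.6  0.5 -1. ]
gap 0.01107587028355056 F [-1.1  0.   4.7]
up gap 0.010862656806649863 F [-0.3  0.2 -5.7] t 30.7583
touch 0.05399999999999999 [-0.8  0.2  5.9]
gap 0.03403477118963867 t 35.1667
dr copper blade [ 541.5 -185.4   39.8   12.    -9.9] [290. 120.]
dr copper blade [ 533.8 -252.    39.9   13.4   -2.1] [364. 129.]
dr copper foot [ 541.4 -185.4   99.7   39.9   -9.8] [290. 117.]
dr copper foot [ 533.9 -252.4   99.7   40.8   -1.6] [354. 124.]
dr silver blade [ 544.  -123.8   39.3   12.7   -2.5] [221. 117.]
dr silver foot [ 543.9 -124.1   99.8   40.    -3.4] [229. 114.]
36.925
```

View pics/d2.png

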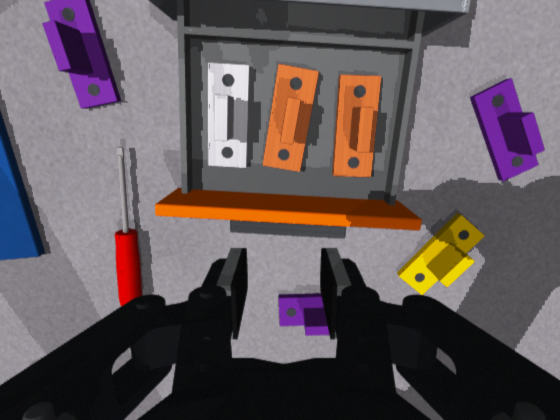

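```bash
python3 - <<'E'
from h import *
pick([.5414,-.1854],-9.8,.014)
place_lane(0); release()
look("fix","d3"); print(st()["clock"])
E
```

```text
at [ 0.5413 -0.1856  0.0539] dF [ 0.3  0.7 -0.8]
gap 0.011200565356063653 F [-0.1  1.2  2.4]
up gap 0.011229239130106136 F [ 0.8 -0.  -4.2] t 40.3583
touch z cmd 0.05170000000000001 [0.40622491 0.1776133  0.05232737] [-3.  -0.9 13.3]
push 0.011899999999999999 adv 0.0091 f 8.9 gap 0.0114
push 0.0133 adv 0.011 f 8.7 gap 0.0111
push 0.0035 adv 0.0002 f 9.2 gap 0.0113
rel lane 0.0001 0.0018 t 56.2167
F [-6.  -1.4  1.6]
gap 0.034207402960059946
fix copper blade [693.8 212.1  34.9   9.8  41.7] [526.  98.]
fix copper blade [508.5 197.   39.8  12.4 -84.4] [317. 113.]
fix copper blade [414.9 187.8  39.8  13.2 -84.2] [213. 124.]
fix copper foot [508.5 197.3  99.7  39.9 -84.4] [313. 110.]
fix copper foot [414.6 188.   99.9  40.2 -84.4] [221. 119.]
fix silver blade [595.2 194.6  39.8  14.2 -84.2] [414. 116.]
fix silver foot [595.6 194.6  99.6  41.1 -83.7] [398. 112.]
58.9583
```

View pics/d3.png

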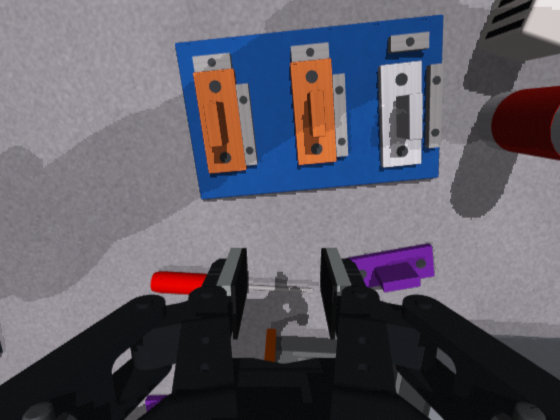

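```bash
python3 - <<'E'
from h import *
pick([.5955,.1946],-83.7,.012)
place_drawer([.541,-.187])
look("dr","d4"); print(st()["clock"])
E
```

```text
at [0.5955 0.1945 0.0518] dF [-1.  -0.2  0.9]
gap 0.010914397458373717 F [-0.4 -0.6  0.6]
up gap 0.011404545107372988 F [ 0.3 -0.4 -5.1] t 62.575
touch 0.05399999999999999 [-2.1  1.4  5.5]
gap 0.03400445065653926 t 67.1667
dr copper blade [ 534.  -252.    39.7   13.5   -1.6] [363. 129.]
dr copper foot [ 534.  -252.4   99.7   40.6   -1.6] [353. 124.]
dr silver blade [ 544.1 -124.6   39.4   12.4   -3.2] [220. 118.]
dr silver blade [ 542.5 -188.    39.6   12.    -3.3] [292. 119.]
dr silver foot [ 544.1 -124.    99.8   40.4   -3.5] [228. 114.]
dr silver foot [ 542.4 -188.1   99.7   39.9   -3.3] [291. 116.]
68.8583
```

View pics/d4.png

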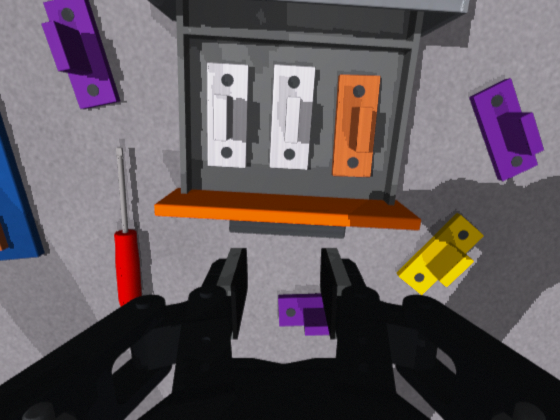

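Both plated terminals stand in the drawer, at (228,114) and (291,116). The last copper one is at (353,124).

```bash
python3 - <<'E'
from h import *
pick([.534,-.2522],-1.7,.014)
place_lane(2); release()
look("fix","d5"); print(st()["clock"])
E
```

```text
at [ 0.5339 -0.2524  0.0539] dF [ 0.5  0.1 -1.2]
gap 0.01082239265834142 F [-0.3  0.4  2.8]
up gap 0.011095765408402422 F [ 0.5  0.5 -4.8] t 72.35
touch z cmd 0.05170000000000001 [0.59537764 0.19651226 0.05246908] [-2.  -0.8  9.4]
push 0.0112 adv 0.0092 f 8.7 gap 0.0111
push 0.014 adv 0.0104 f 8.8 gap 0.0111
push 0.0035 adv 0.0003 f 10.5 gap 0.011
rel lane 0.0002 0.0013 t 88.45
F [-5.6 -2.2  0.1]
gap 0.03424801097273544
fix copper blade [601.5 206.   39.8  14.3 -83.9] [419. 103.]
fix copper blade [508.5 197.   39.8  12.3 -84.4] [314. 113.]
fix copper blade [415.  187.8  39.8  13.3 -84.4] [210. 123.]
fix copper foot [602.1 206.4  99.7  41.2 -84.2] [402. 100.]
fix copper foot [508.5 197.2  99.7  39.8 -84.4] [310. 110.]
fix copper foot [414.5 188.1  99.8  39.9 -84.6] [219. 119.]
91.3583
```

View pics/d5.png

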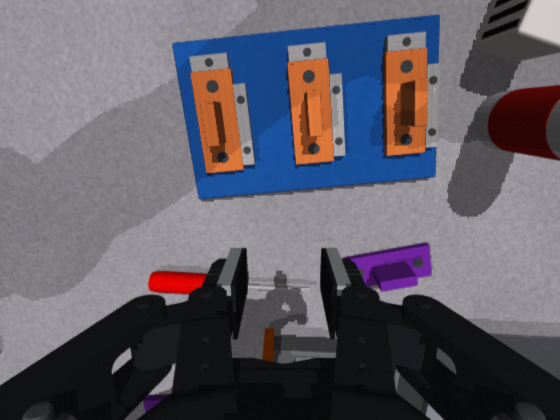

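```bash
python3 - <<'E'
from h import *
robot.move_ptp([.60,.13,.20],down(TH)); robot.hold(.2)
p,d,c=shot("wrist"); 
for r in sum(find(p,d,c,"copper",.012),[]): print(np.round(r[:5],1),r[5])
P=cloud(d,c); h=P[...,2]; hs=cv2.cvtColor(p,cv2.COLOR_RGB2HSV); m=(hs[...,1]<90)&(abs(h-.022)<.004)
for r in rects(m,cloud_z(c,d.shape,.022),200): print("stop",np.round(r[:5],1),r[5])
cv2.imwrite("pics/e.png",cv2.resize(p[0:260,60:460],None,fx=2,fy=2,interpolation=cv2.INTER_CUBIC)[:,:,::-1])
look("dr","e2"); print(st()["clock"])
E
```

```text
[417.1 187.8  39.3  17.  -84.3] [ 47. 101.]
[510.  197.2  39.3  13.9 -84.4] [173. 101.]
[603.3 206.5  39.3  11.9 -84. ] [298. 101.]
[689.6 204.1  40.1  10.7  60.5] [407. 119.]
[416.2 188.1  99.9  43.  -84.4] [78. 97.]
[509.5 197.5  99.9  40.5 -84.4] [189.  99.]
[603.3 206.5  99.1  39.7 -84.4] [296.  99.]
stop [688.7 262.3  59.8  28.  -50.6] [406.  42.]
stop [409.7 245.   38.8  13.2   5.7] [64. 29.]
stop [503.8 253.7  37.1  13.2   5.7] [181.  30.]
stop [598.7 262.6  37.6  14.7   5.3] [297.  30.]
stop [441.7 185.3  80.3  14.5 -84.5] [107. 107.]
stop [535.5 194.7  80.2  12.9 -84.5] [216. 107.]
stop [629.7 203.8  79.5  12.1 -84.4] [326. 107.]
dr silver blade [ 544.2 -124.6   39.8   12.5   -3. ] [222. 118.]
dr silver blade [ 542.5 -188.    39.9   12.    -3.3] [293. 120.]
dr silver foot [ 544.1 -124.    99.8   40.3   -3.4] [229. 114.]
dr silver foot [ 542.4 -188.1   99.8   39.9   -3.3] [292. 116.]
93.6583
```

View pics/e.png

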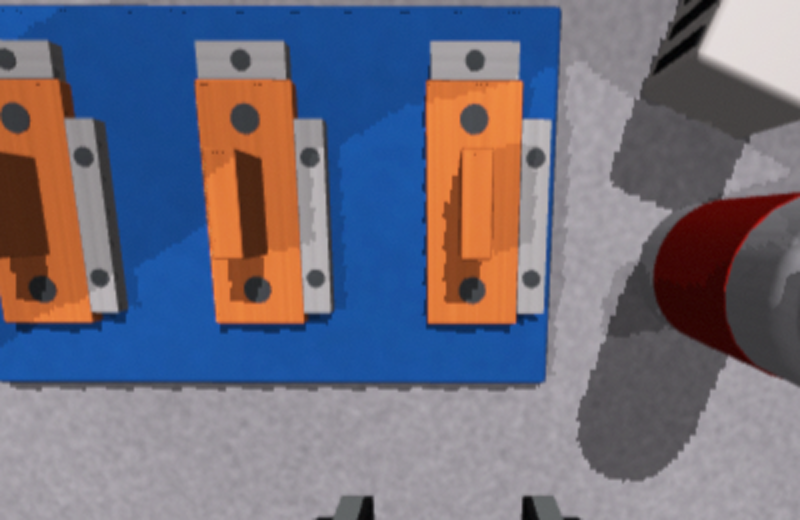

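View pics/e2.png

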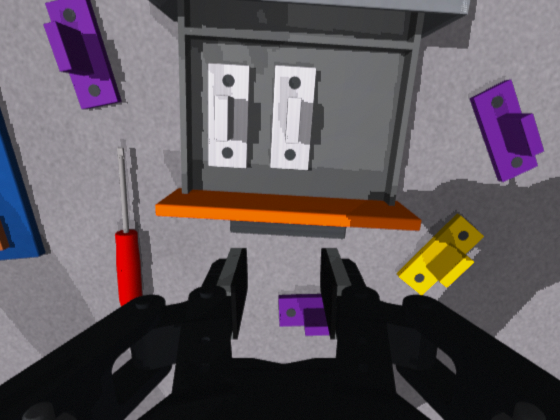

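```bash
python3 - <<'E'
from h import *
a=np.radians(-3.3); D=np.array([np.cos(a),np.sin(a)]); lip=np.array([.432,-.184])
fingers.move_gripper(0.0)
s=lip-.030*D
robot.move_ptp([*s,.15],down(a-np.pi/2)); robot.movel([*s,.071],feed=.1); robot.hold(.2); f0=F()
x=.005
while x<.22:
    x+=.004 if x<.165 else .002
    t=s+D*x; robot.movel([*t,.071],feed=.05); f=-(F()-f0)[:2]@D
    if f>12: break
p=st()["position"]; print("x",x,"f",f,"pos",p, "clock",st()["clock"]); 
E
```

```text
x 0.19500000000000015 f 15.78737878772332 pos [ 0.5923408  -0.19332453  0.07068652] clock 109.6333
```

```bash
python3 - <<'E'
from h import *
f0=F(); p=st()["position"]; robot.movel(p,feed=.03); robot.movel(p+[-.05,.003,0],feed=.08); robot.movel([*(p+[-.06,0,0])[:2],.25])
robot.move_ptp([.50,-.18,.25],down(-np.pi/2)); robot.hold(.2)
p,d,c=shot("wrist","f1"); 
P=cloud(d,c)
for r in optics.landmark_of("wrist","drawer_lip"): print(r, ray(r["uv"],c,.068))
hs=cv2.cvtColor(p,cv2.COLOR_RGB2HSV); co=(hs[...,0]<14)&(hs[...,1]>110)&(hs[...,2]>50)&(P[...,2]>.07)
for r in rects(co,cloud_z(c,d.shape,.078),60): print("front",np.round(r[:5],1),r[5])
g=(abs(P[...,2]-.086)<.004)&(hs[...,1]<60)
q=P[g]; D=np.array([np.cos(np.radians(-3.3)),np.sin(np.radians(-3.3))]); print("shell front edge along D",np.percentile(q[:,:2]@D,[0.5,1,2]))
look("fix","f2"); print(st()["clock"])
E
```

```text
{'uv': [296.4, 70.4], 'confidence': 0.82} [ 0.60365501 -0.19199206  0.068     ]
front [ 622.6 -194.   244.5   13.6   86.7] [298.  43.]
shell front edge along D [0.63928239 0.63936088 0.63947836]
fix copper blade [601.4 206.   39.8  14.3 -83.5] [419. 100.]
fix copper blade [508.4 197.   39.8  12.5 -84.3] [314. 111.]
fix copper blade [415.  187.8  39.8  13.2 -84.5] [210. 121.]
fix copper foot [602.1 206.4  99.7  41.3 -84.4] [402.  98.]
fix copper foot [508.6 197.2  99.8  39.8 -84.4] [310. 108.]
fix copper foot [414.5 188.1  99.7  40.1 -84.5] [219. 117.]
114.0083
```

View pics/f1.png

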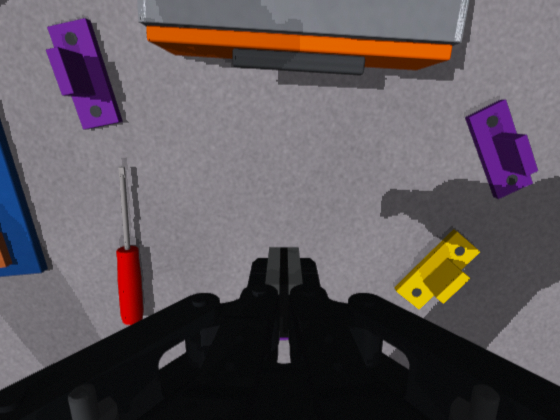

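View pics/f2.png

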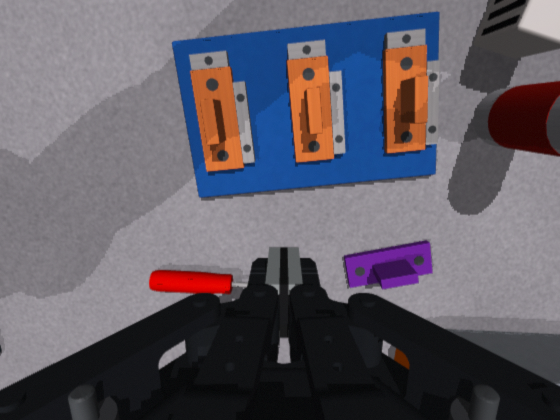

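```bash
python3 - <<'E'
from h import *
shot("top","g_top"); print(st()["clock"],F().round(1)); order.sign_off()
E
```

```text
114.0583 [-0.5 -0.2  0. ]
the job is handed in; nothing more can be done
```

View pics/g_top.png

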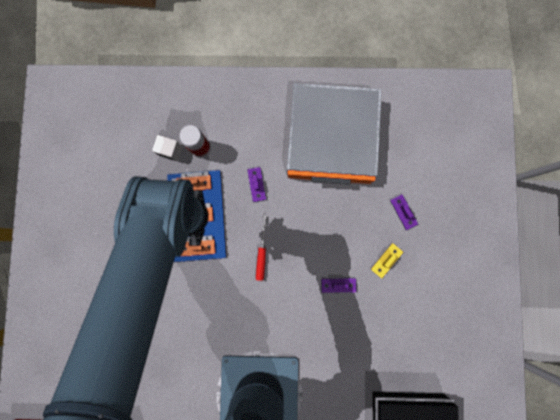

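The changeover is done and handed in at about 114 s. All three copper terminals are registered in the fixture, both plated terminals stand in the drawer, and the drawer is pushed home.

- **Copper terminals:** I pushed each one to contact against its side rail and end stop. The last wrist pictures put every foot within about 1.2 mm of its computed lane point and within about 0.3° of the lane direction. The largest reading was lane 2, 1.2 mm off in x from the general view. A close-up straight over that lane showed it flush at about 0.2 mm, so I take the difference as viewing-angle error.
- **Plated terminals:** Both stood upright and level on the compartment floor in the last picture before the drawer was pushed. They cannot be seen now that it is shut.
- **Drawer:** Travel was about 0.172 m, ending at a firm stop at about 16 N against roughly 2.5 N of friction. The front panel now measures flush with the shell.
- **Bystanders and knock:** The spray can, arc chute and screwdriver look unmoved in the last top picture. I saw no terminal knocked aside.
- **Robot:** It ended clear of everything, with contact force near zero.

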